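# Nest the enamel milk pans with their handles fanned

### The job

Nest the three enamel milk pans on the coffee bar: leave the large one standing where it is, set the medium one fully down inside it, then the small one fully down inside the medium one. Fan the handles: turn each one about a sixth of a turn on from the handle of the pan below, going the same way round both times. The enamel chips, so set the pans down gently without dropping, knocking or pressing them, let go, and do not disturb the other things on the bar.

Things in the scene. Friction and masses are not known exactly. Their poses are not given: they have to be found in the camera images.
- large_pan_mid (a point): Large loose white enamel pan, flared, with a straight wooden stick handle; outer diameter 104 mm at base, 130 at rim; 60 mm tall, floor 4 mm and walls 3 mm thick, about 340 g. Point on its axis, 30 mm above its underside; +x along the handle, +z up. Stands on the work surface. Enamel chips when pans meet with over 25 N.
- large_pan_grip (a point): Mid-height of the large pan's handle, 100 mm from its axis and 69 mm above its underside: clear of every rim, so pinch here from above. Level bar 12 mm wide, 14 mm tall, along the pan's +x from a bracket at the rim (ends 76 mm from the axis) to its tip at 150 mm; bar's underside 62 mm above the pan's. Axes as the pan's.
- medium_pan_mid (a point): Medium loose white enamel pan, flared, with a straight wooden stick handle; outer diameter 80 mm at base, 104 at rim; 60 mm tall, floor 4 mm and walls 3 mm thick, about 260 g. Point on its axis, 30 mm above its underside; +x along the handle, +z up. Seated, it stands on the large pan's floor, 4 mm above that pan's underside, with up to 9 mm side play.
- medium_pan_grip (a point): Mid-height of the medium pan's handle, 100 mm from its axis and 69 mm above its underside: clear of every rim, so pinch here from above. Level bar 12 mm wide, 14 mm tall, along the pan's +x from a bracket at the rim (ends 63 mm from the axis) to its tip at 142 mm; bar's underside 62 mm above the pan's. Axes as the pan's.
- small_pan_mid (a point): Small loose white enamel pan, flared, with a straight wooden stick handle; outer diameter 58 mm at base, 80 at rim; 60 mm tall, floor 4 mm and walls 3 mm thick, about 190 g. Point on its axis, 30 mm above its underside; +x along the handle, +z up. Seated, it stands on the medium pan's floor, 4 mm above that pan's underside, with up to 8 mm side play.
- small_pan_grip (a point): Mid-height of the small pan's handle, 100 mm from its axis and 69 mm above its underside: clear of every rim, so pinch here from above. Level bar 12 mm wide, 14 mm tall, along the pan's +x from a bracket at the rim (ends 51 mm from the axis) to its tip at 134 mm; bar's underside 62 mm above the pan's. Axes as the pan's.
- tamper: bystander: steel coffee tamper standing upright, 58 mm wide, 84 mm tall; origin at the centre of its underside
- cup: bystander: blue ceramic cup with a handle, 72 mm wide, 60 mm tall; origin at the centre of its underside
- milk_jug: bystander: steel steaming jug with a black loop handle, 90 mm wide, 100 mm tall; origin at the centre of its underside
Things that resemble listed ones, but are neither listed nor needed, are in the scene too. What is shaped like the part that bears large_pan_mid but yellow is not meant.

How it is judged:
By the outcome, as a careful person would: the job done as asked, in the order asked, and still so for the second after the job is handed in, with the robot touching nothing.
It also fails if it takes over 72 s, if anything falls off the work surface, if the arm or the gripper's body presses on something with over 40 N, if the wrist force passes 120 N, or if a joint passes its speed limit or range.

### The arm

A 7-joint arm with a two-finger parallel gripper is mounted at the origin on the work surface. World frame = base frame: x ahead of the robot, y to its left, z up, the work surface at z = 0. Lengths are in m, angles in degrees, forces in N, time in s.
With the tool pointing down it reaches from about 0.4 to 0.9 m from the base axis. Payload 5.5 kg.
Tool frame: the origin (TCP) lies at the very end of the fingers, on their centre line; the grasp point (between the pads) lies 19 mm behind it; x points along the fingers, y is the direction in which the jaws open and shut, and the axes are right-handed (so a half turn about x gives the same grasp; the last joint's range is limited). The gripper opens to 85 mm and grips with 20 to 120 N. Pads are 22 mm wide; open, the fingers measure 114 mm over their backs; the gripper's body (76 mm by 85 mm) begins 54 mm behind the grasp point. The pads swing forward as they close: fully open they stand 13 mm farther back than shut.
Start: joints at [88.075, 28.699, -24.465, 88.831, 12.651, 65.22, -12.049], TCP at [0.19, -0.622, 0.231] pointing down, gripper open.
Joint ranges: [-164.97, 164.97], [-17.58, 116.51], [-87.97, 89.64], [11.32, 138.91], [-80.73, 260.73], [10.89, 115.49], [-147.41, 147.41]. Speed limits (degrees/s): [147.25, 147.25, 180, 180, 180, 180, 180].

### API

Orientations are given as [roll, pitch, yaw] about the fixed x, y, z axes, in that order (R = Rz(yaw) Ry(pitch) Rx(roll)).
In Python, from workcell import get_obs, read_camera, finish_job, boxes_of, masks_of gives the robot as it stands.
- The arm moves only by the tool play_rows, never from a script. Its arguments are lists of equal length, an entry for each row: "dp": the shift along the tool's x, y, z in units of 10 cm (1.0 is 10 cm), a list of three; "delta_rot": the turn, a rotation vector about the tool's x, y, z in units of 60 degrees (1.0 is 60 degrees), a list of three; "grip": the closure, from -1 (fully open) to 1 (shut), so that 0 is half open. A call has exactly 10 rows; each row is the pose to reach, as a shift and turn from the pose measured when the call began, along the tool's axes at that moment; what a row does not reach only later rows make up. A row lasts 1/12 s, in which the tool goes at most 41.7 mm and 7.16 degrees, less where a joint would pass 70% of its speed; a pose out of reach is approached as far as the arm can. A call with a number of a shift or a turn outside -1 to 1 is refused whole. A call with a gripper value outside its range is refused whole. The fingers move at their own pace and stop on an object; the grip force is fixed at half the most. Time passes only in rows, so rows that repeat a pose let the fingers close, or fill a call up. It gives the time, the measured TCP pose, the force and the opening at its end, in the units of the state.
- get_obs(): the state, without advancing time (a new reading comes with each control period).
- read_camera(name): name is "scene" or "top"; returns a dict with "pixels" (420x560x3 uint8, blue, green, red), "camera_matrix" (3x3 intrinsics, pixels), "origin" and "orientation" of the camera in the world. Camera axes: x right, y up, looking along -z (the intrinsics and any distortion apply to the point x, -y, -z); pixel columns grow to the right and rows downward; lengths in m; the calibration is good to about 2 mm. A picture is of the moment at which its call begins. There is no depth.
- finish_job(): hands the job in, once; it reports no verdict.
Trained networks look in a picture, given as the dict that the camera call returned (one of the last four; its "shot" number tells which), for a name from the list of things; names that differ only in an ending like _2 or _b are one class to them, and where a whole thing is asked for, a point or a joint stands for the part that bears it (a point fixed in the world has none). Each returns a list of dicts, best first, with "confidence" (0 to 1); they miss things now and then, are a little off and sometimes report something else, mostly with a low value. They report only what shows in the picture. A call takes as long as a camera call. They do not tell look-alikes from the thing itself.
- boxes_of(picture, query): "at" ([column, row] in pixels, amid what is visible of it).
- masks_of(picture, query): "region" (420x560 bool, what is visible of it) and "at" ([column, row] in pixels, amid what is visible of it).
The state is a dict: "time_s": time; "joint_pos": joint angles; "qvel": joint speeds; "joint_efforts": joint torques, N m; "eef_pos": TCP position; "ee_rot": TCP orientation; "ft_force": force on the tool from outside, world axes, zero at the start; "ft_torque": the same for the moment, N m; "finger_gap": finger opening in m.
Only numpy, scipy, OpenCV 4.12 (cv2) and the standard library are available. Lean on these libraries where they do the work, as an engineer would, in place of code of your own. Each camera call takes 0.05 s, during which the arm holds its last target. There are 200 camera calls.

## Working session

There is one attempt and no reset: what is moved stays moved. The work goes in short steps, Python scripts to look and compute and a tool call to move; the robot and the scene stay as the last step left them, time stands still between calls to the robot, and variables do not carry over. Pictures are saved under pics/ and viewed, about 8 in all and at most 12, crops included, and the job is handed in when it is done.

Besides the shell and the picture viewer there is one more tool, called after ">>>" as name(argument=value, ...) on one line, values as JSON. play_rows: Moves the arm, as the interface text tells. Its arguments: {"type":"object","properties":{"dp":{"type":"array"},"delta_rot":{"type":"array"},"grip":{"type":"array"}},"required":["dp","delta_rot","grip"]}

```bash
mkdir -p pics; cat > h.py <<'E'
import numpy as np, cv2
from workcell import *
from scipy.spatial.transform import Rotation as R
def ori(o):
    o=np.array(o,float)
    return o if o.shape==(3,3) else R.from_euler('xyz',o,degrees=True).as_matrix()
def ray(c,px):
    K=np.array(c["camera_matrix"]); d=np.linalg.inv(K)@np.array([px[0],px[1],1.]); d=d*[1,-1,-1]
    return np.array(c["origin"]),ori(c["orientation"])@d
def at_z(c,px,z):
    o,d=ray(c,px); return o+d*(z-o[2])/d[2]
def proj(c,p):
    q=ori(c["orientation"]).T@(np.array(p,float)-c["origin"]); q=q*[1,-1,-1]
    u=np.array(c["camera_matrix"])@q; return u[:2]/u[2]
def tri(c1,p1,c2,p2):
    o1,d1=ray(c1,p1);o2,d2=ray(c2,p2);d1/=np.linalg.norm(d1);d2/=np.linalg.norm(d2)
    t=np.linalg.lstsq(np.c_[d1,-d2],o2-o1,rcond=None)[0]
    a,b=o1+t[0]*d1,o2+t[1]*d2
    return (a+b)/2,np.linalg.norm(a-b)
E
python3 - <<'E'
from h import *
o=get_obs(); print({k:np.round(v,3) for k,v in o.items()})
for n in("top","scene"):
    c=read_camera(n); print(n,[k for k in c],c["origin"],c["orientation"],c["camera_matrix"])
    for q in("large_pan_mid","medium_pan_mid","small_pan_mid","large_pan_grip","medium_pan_grip","small_pan_grip","tamper","cup","milk_jug"):
        print(q,[(np.round(b["at"],1).tolist(),round(b["confidence"],2)) for b in boxes_of(c,q)])
    cv2.imwrite(f"pics/{n}0.png",c["pixels"])
E
```

```text
{'time_s': np.float64(0.0), 'joint_pos': array([ 88.075,  28.754, -24.452,  88.892,  12.651,  65.218, -12.047]), 'qvel': array([-0.009,  0.026, -0.088, -0.004, -0.097, -0.052, -0.068]), 'joint_efforts': array([-0.0000e+00, -5.6952e+01, -5.8160e+00, -2.8094e+01,  1.1000e-02,
        1.2000e-02,  0.0000e+00]), 'eef_pos': array([ 0.19 , -0.621,  0.23 ]), 'ee_rot': array([-91.827,  89.889, 105.182]), 'ft_force': array([ 0.297,  0.156, -0.139]), 'ft_torque': array([-0.043,  0.049,  0.057]), 'finger_gap': np.float64(0.085)}
top ['pixels', 'camera_matrix', 'origin', 'orientation', 'shot'] [ 0.41827477 -0.00902586  1.22966573] [  6.02080306   0.67653571 -91.69921087] [[507.8176715    0.         279.93950525]
 [  0.         507.8176715  208.0858833 ]
 [  0.           0.           1.        ]]
large_pan_mid [([291.6, 243.5], 0.92), ([401.9, 321.6], 0.87)]
medium_pan_mid [([429.0, 218.8], 0.98)]
small_pan_mid [([148.3, 250.4], 0.72)]
large_pan_grip [([290.3, 245.1], 0.88), ([400.0, 322.8], 0.86)]
medium_pan_grip [([428.2, 219.3], 0.93)]
small_pan_grip [([146.3, 247.2], 0.61)]
tamper [([178.3, 137.7], 0.77), ([273.6, 116.0], 0.25)]
cup [([386.9, 126.9], 0.64)]
milk_jug []
scene ['pixels', 'camera_matrix', 'origin', 'orientation', 'shot'] [0.99675496 0.50280703 1.21522837] [3.17663679e+01 1.05939775e-01 1.37036878e+02] [[530.63937505   0.         269.90994719]
 [  0.         530.63937505 214.83419802]
 [  0.           0.           1.        ]]
large_pan_mid [([282.8, 204.0], 0.9), ([273.1, 122.5], 0.71)]
medium_pan_mid [([195.7, 147.6], 0.58), ([281.0, 347.4], 0.19)]
small_pan_mid [([379.7, 292.4], 0.97), ([194.6, 146.8], 0.36)]
large_pan_grip [([278.7, 206.0], 0.86), ([270.4, 117.7], 0.69)]
medium_pan_grip [([192.3, 146.9], 0.66)]
small_pan_grip [([383.6, 291.9], 0.75)]
tamper [([280.2, 346.6], 0.84), ([284.1, 206.7], 0.68)]
cup [([144.3, 212.9], 0.82)]
milk_jug [([198.7, 286.9], 0.88)]
```

View pics/top0.png

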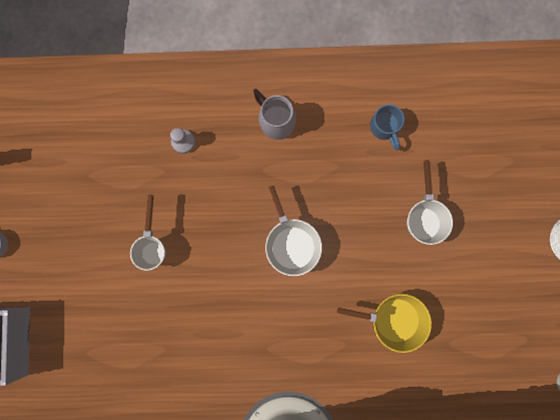

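View pics/scene0.png

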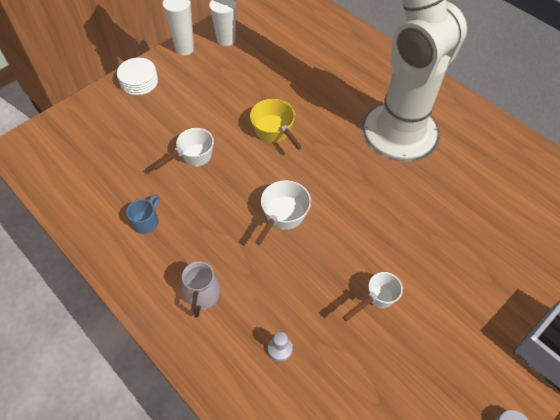

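The top view shows the white large pan at (293,247) with its handle tip at (273,187), the medium pan at (430,221) and the small pan at (148,253). The jug is at (277,117), the tamper at (182,139) and the cup at (388,123). The large-pan candidates are white at (293,247) and yellow at (402,322); white is the one meant, since the task rules out yellow. I'll fit pan models to the masks in both views.

```bash
cat >> h.py <<'E'
from scipy.optimize import minimize
DIM=dict(large=(.052,.065,.076,.150),medium=(.040,.052,.063,.142),small=(.029,.040,.051,.134))
def sil(c,n,x,y,z,yaw,S=4):
    rb,rt,a,b=DIM[n]; t=np.linspace(0,2*np.pi,48,endpoint=False); cs=np.c_[np.cos(t),np.sin(t)]
    parts=[np.r_[np.c_[cs*rb,0*t],np.c_[cs*rt,0*t+.06]],
      np.array([[u,v,w] for u in(a,b) for v in(-.006,.006) for w in(.062,.076)]),
      np.array([[u,v,w] for u in(rt-.003,a) for v in(-.006,.006) for w in(.05,.074)])]
    M=np.zeros((420*S,560*S),np.uint8); Rz=R.from_euler('z',yaw).as_matrix()
    for P in parts:
        q=np.array([proj(c,Rz@p+[x,y,z]) for p in P]).astype(np.float32)
        cv2.fillConvexPoly(M,np.round(cv2.convexHull(q)*S+S/2-.5).astype(np.int32),255)
    return cv2.resize(M,(560,420),interpolation=cv2.INTER_AREA)/255.
def fit(cs,ms,n,p0):
    f=lambda p:-np.sum([2*np.minimum(s,m).sum()/(s.sum()+m.sum()) for s,m in((sil(c,n,p[0],p[1],p[2],p[3]),m) for c,m in zip(cs,ms))])/len(cs)
    d=np.array([.008,.008,.006,.1]); best=minimize(f,p0,method='Nelder-Mead',options=dict(initial_simplex=np.vstack([p0,p0+np.diag(d)]),maxiter=150,xatol=2e-4,fatol=1e-4))
    return best.x,-best.fun
E
cat > m.py <<'E'
from h import *
T=read_camera("top");S=read_camera("scene")
px=dict(large=((293,247),(283,205)),medium=((430,221),(195,148)),small=((148,253),(384,291)))
vis={0:T["pixels"].copy(),1:S["pixels"].copy()}
for n,(a,b) in px.items():
    ms=[]
    for c,p in((T,a),(S,b)):
        L=masks_of(c,n+"_pan_mid"); L=[m for m in L if np.hypot(*(np.array(m["at"])-p))<25]
        ms.append(L[0]["region"].astype(float) if L else None)
    use=[(c,m) for c,m in zip((T,S),ms) if m is not None]
    p,dist=tri(T,a,S,b); print(n,"tri centre",p.round(3),dist.round(3),[m.sum() if m is not None else None for m in ms])
    x,s=fit([c for c,_ in use],[m for _,m in use],n,np.array([p[0],p[1],0,.1]))
    print(n,"xyz",x[:3].round(4),"yaw",np.degrees(x[3]).round(1),"score",round(s,3))
    for i,c in enumerate((T,S)):
        cn,_=cv2.findContours((sil(c,n,*x)>.5).astype(np.uint8),cv2.RETR_EXTERNAL,cv2.CHAIN_APPROX_NONE); cv2.drawContours(vis[i],cn,-1,(0,255,0),1)
for q,a,b in(("tamper",(182,139),(280,347)),("cup",(388,123),(143,216)),("jug",(277,117),(200,284)),("yellow",(402,322),(272,120))):
    print(q,tri(T,a,S,b)[0].round(3))
print("yellow tip",at_z(T,(338,312),.07).round(3))
v=np.hstack([cv2.resize(vis[0][160:300,110:470],None,fx=2,fy=2)]); w=cv2.resize(vis[1][110:320,160:430],None,fx=1.4,fy=1.4)
o=np.zeros((600,720,3),np.uint8);o[:280]=v;o[290:290+w.shape[0],:w.shape[1]]=w
cv2.imwrite("pics/fit.png",o)
E
python3 m.py
```

```text
large tri centre [ 0.454 -0.029  0.038] 0.006 [np.float64(2697.0), np.float64(1984.0)]
large xyz [ 0.4508 -0.0264  0.0029] yaw 18.6 score 0.973
medium tri centre [ 0.502 -0.35   0.027] 0.006 [np.float64(1883.0), np.float64(1253.0)]
medium xyz [ 0.4999 -0.3402  0.0049] yaw 1.0 score 0.962
small tri centre [0.449 0.312 0.04 ] 0.002 [np.float64(1222.0), np.float64(1104.0)]
small xyz [0.4477 0.3098 0.0011] yaw -4.1 score 0.954
tamper [0.721 0.236 0.021]
cup [ 0.744 -0.265  0.025]
jug [0.761 0.002 0.05 ]
yellow [ 0.271 -0.272  0.032]
yellow tip [ 0.302 -0.122  0.07 ]
```

View pics/fit.png

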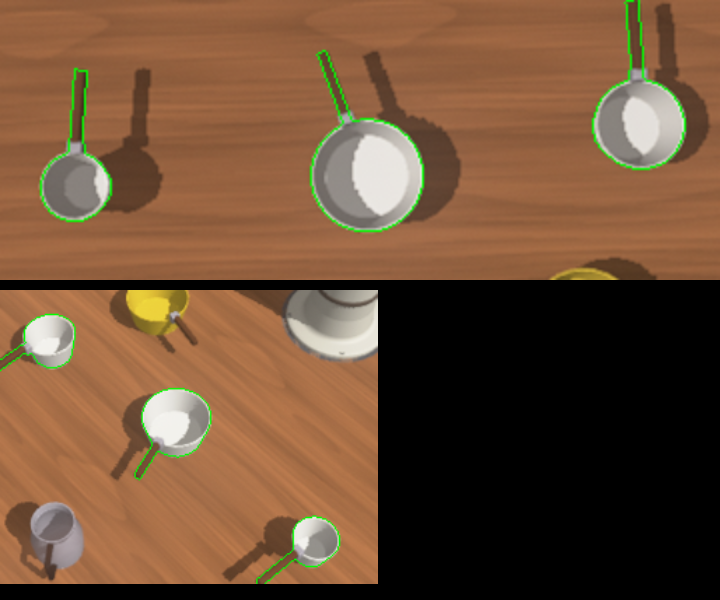

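```bash
cat >> h.py <<'E'
def plan(x,y,z,hyaw=None):
    """deltas (tool axes, 10cm units) to TCP target; turn about tool x (60deg units) to put jaws across handle yaw"""
    o=get_obs(); M=ori(o["ee_rot"]); d=M.T@(np.array([x,y,z])-o["eef_pos"])
    psi=np.degrees(np.arctan2(M[1,1],M[0,1])); zax=np.degrees(np.arctan2(M[1,2],M[0,2]))
    print("t",round(float(o["time_s"]),2),"pos",np.round(o["eef_pos"],4),"toolx",M[:,0].round(3),"yaw of tool y",psi.round(1),"F",np.round(o["ft_force"],1),"gap",round(float(o["finger_gap"]),4))
    print("J",np.round(o["joint_pos"],0)); print("dp10cm",(d*10).round(3))
    if hyaw is not None:
        e=(hyaw+90-psi+90)%180-90; print("world turn",e.round(1),"(or other way)  tool-x units",(-e/60).round(3))
        zt=M@np.r_[0,0,0]; 
        # full small correction rotvec incl. tilt
        a=np.radians(psi+e); Y=np.array([np.cos(a),np.sin(a),0]); X=np.array([0,0,-1.]); G=np.c_[X,Y,np.cross(X,Y)]
        print("rotvec units",(R.from_matrix(M.T@G).as_rotvec(degrees=True)/60).round(3))
E
python3 -c "
from h import *
plan(.6,-.3385,.20,1.0)"
```

```text
t 1.4 pos [ 0.1901 -0.6216  0.2313] toolx [ 0.  0. -1.] yaw of tool y -73.0 F [ 0.2  0.2 -0.7] gap 0.0853
J [ 88.  29. -24.  89.  13.  65. -12.]
dp10cm [ 0.313 -1.508 -4.747]
world turn -16.0 (or other way)  tool-x units 0.267
rotvec units [ 0.267 -0.     0.   ]
```

>>> play_rows(dp=[[0.01, -0.03, -0.1], [0.02, -0.06, -0.2], [0.03, -0.09, -0.3], [0.04, -0.12, -0.4], [0.05, -0.15, -0.5], [0.06, -0.18, -0.6], [0.07, -0.21, -0.7], [0.08, -0.24, -0.8], [0.1, -0.27, -0.9], [0.1, -0.3, -1.0]], delta_rot=[[0.03, 0, 0], [0.06, 0, 0], [0.09, 0, 0], [0.12, 0, 0], [0.15, 0, 0], [0.18, 0, 0], [0.21, 0, 0], [0.24, 0, 0], [0.267, 0, 0], [0.267, 0, 0]], grip=[-1, -1, -1, -1, -1, -1, -1, -1, -1, -1])

```text
time_s: 2.23
eef_pos: [0.2773, -0.5631, 0.221]
ee_rot: [-62.9, 90.0, 118.0]
ft_force: [0.1, 0.3, -0.2]
finger_gap: 0.0851
```

```bash
python3 -c "
from h import *
plan(.6,-.3385,.20,1.0)"
```

```text
t 2.23 pos [ 0.2773 -0.5631  0.221 ] toolx [-0.  0. -1.] yaw of tool y -89.1 F [ 0.1  0.3 -0.2] gap 0.0851
J [ 78.  27. -23.  93.  11.  63. -37.]
dp10cm [ 0.21  -2.194 -3.263]
world turn 0.1 (or other way)  tool-x units -0.001
rotvec units [-0.001  0.     0.   ]
```

```bash
cat >> h.py <<'E'
def seq(W):
    """W: waypoints (x,y,z,psi); prints each call's final dp and turn assuming each is reached"""
    o=get_obs(); M=ori(o["ee_rot"]); p=np.array(o["eef_pos"]); X=np.array([0,0,-1.])
    print("t",round(float(o["time_s"]),2),"pos",p.round(4),"psi",np.degrees(np.arctan2(M[1,1],M[0,1])).round(1),"J",np.round(o["joint_pos"],0),"F",np.round(o["ft_force"],1),"gap",round(float(o["finger_gap"]),4))
    for w in W:
        a=np.radians(w[3]); Y=np.array([np.cos(a),np.sin(a),0]); G=np.c_[X,Y,np.cross(X,Y)]
        print("dp",(M.T@(np.array(w[:3])-p)*10).round(3),"rot",(R.from_matrix(M.T@G).as_rotvec(degrees=True)/60).round(3)); M=G;p=np.array(w[:3])
E
python3 -c "
from h import *
seq([(.36,-.50,.2,-32),(.44,-.45,.2,25),(.52,-.39,.2,82),(.6,-.338,.2,91)])"
```

```text
t 2.23 pos [ 0.2773 -0.5631  0.221 ] psi -89.1 J [ 78.  27. -23.  93.  11.  63. -37.] F [ 0.1  0.3 -0.2] gap 0.0851
dp [ 0.21  -0.618 -0.837] rot [-0.951 -0.     0.   ]
dp [ 0.     0.413 -0.848] rot [-0.95  0.    0.  ]
dp [ 0.     0.979 -0.206] rot [-0.95  0.    0.  ]
dp [0.    0.626 0.72 ] rot [-0.15  0.    0.  ]
```

>>> play_rows(dp=[[0.02, -0.07, -0.1], [0.04, -0.14, -0.2], [0.07, -0.21, -0.3], [0.1, -0.28, -0.4], [0.12, -0.35, -0.5], [0.15, -0.42, -0.6], [0.18, -0.49, -0.7], [0.2, -0.56, -0.8], [0.21, -0.62, -0.84], [0.21, -0.62, -0.84]], delta_rot=[[-0.105, 0, 0], [-0.21, 0, 0], [-0.315, 0, 0], [-0.42, 0, 0], [-0.525, 0, 0], [-0.63, 0, 0], [-0.735, 0, 0], [-0.84, 0, 0], [-0.95, 0, 0], [-0.95, 0, 0]], grip=[-1, -1, -1, -1, -1, -1, -1, -1, -1, -1])

```text
time_s: 3.07
eef_pos: [0.3622, -0.4977, 0.1999]
ee_rot: [-167.0, 89.9, 71.4]
ft_force: [0.2, 0.9, -0.4]
finger_gap: 0.0851
```

>>> play_rows(dp=[[0, 0.05, -0.1], [0, 0.1, -0.2], [0, 0.15, -0.3], [0, 0.2, -0.4], [0, 0.25, -0.5], [0, 0.3, -0.6], [0, 0.35, -0.7], [0, 0.4, -0.8], [0, 0.41, -0.85], [0, 0.41, -0.85]], delta_rot=[[-0.105, 0, 0], [-0.21, 0, 0], [-0.315, 0, 0], [-0.42, 0, 0], [-0.525, 0, 0], [-0.63, 0, 0], [-0.735, 0, 0], [-0.84, 0, 0], [-0.95, 0, 0], [-0.95, 0, 0]], grip=[-1, -1, -1, -1, -1, -1, -1, -1, -1, -1])

```text
time_s: 3.9
eef_pos: [0.4425, -0.446, 0.2001]
ee_rot: [127.8, 89.8, 63.3]
ft_force: [0.0, 0.3, 0.2]
finger_gap: 0.0854
```

>>> play_rows(dp=[[0, 0.11, -0.02], [0, 0.22, -0.04], [0, 0.33, -0.06], [0, 0.44, -0.08], [0, 0.55, -0.1], [0, 0.66, -0.12], [0, 0.77, -0.15], [0, 0.88, -0.18], [0, 0.98, -0.2], [0, 0.98, -0.2]], delta_rot=[[-0.105, 0, 0], [-0.21, 0, 0], [-0.315, 0, 0], [-0.42, 0, 0], [-0.525, 0, 0], [-0.63, 0, 0], [-0.735, 0, 0], [-0.84, 0, 0], [-0.95, 0, 0], [-0.95, 0, 0]], grip=[-1, -1, -1, -1, -1, -1, -1, -1, -1, -1])

```text
time_s: 4.73
eef_pos: [0.5233, -0.3846, 0.2002]
ee_rot: [70.2, 89.8, 62.8]
ft_force: [-0.1, 0.8, 0.2]
finger_gap: 0.0855
```

```bash
python3 -c "
from h import *
seq([(.6,-.338,.14,91),(.6,-.338,.05,91)])"
```

```text
t 4.73 pos [ 0.5233 -0.3846  0.2002] psi 82.6 J [ 73.  42. -60.  90.  38.  71.  89.] F [-0.1  0.8  0.2] gap 0.0855
dp [0.605 0.559 0.7  ] rot [-0.141  0.002 -0.003]
dp [0.9 0.  0. ] rot [0. 0. 0.]
```

>>> play_rows(dp=[[0.07, 0.07, 0.09], [0.14, 0.14, 0.18], [0.21, 0.21, 0.27], [0.28, 0.28, 0.36], [0.35, 0.35, 0.45], [0.42, 0.42, 0.54], [0.5, 0.5, 0.62], [0.6, 0.56, 0.7], [0.605, 0.56, 0.7], [0.605, 0.56, 0.7]], delta_rot=[[-0.02, 0, 0], [-0.04, 0, 0], [-0.06, 0, 0], [-0.08, 0, 0], [-0.1, 0, 0], [-0.12, 0, 0], [-0.14, 0, 0], [-0.14, 0.002, -0.003], [-0.14, 0.002, -0.003], [-0.14, 0.002, -0.003]], grip=[-0.2, -0.2, -0.2, -0.2, -0.2, -0.2, -0.2, -0.2, -0.2, -0.2])

```text
time_s: 5.57
eef_pos: [0.6003, -0.3364, 0.139]
ee_rot: [130.5, 89.9, 131.6]
ft_force: [-0.1, -0.8, -0.1]
finger_gap: 0.0516
```

```bash
cat > look.py <<'E'
import sys
from h import *
k=sys.argv[1]; T=read_camera("top");S=read_camera("scene")
cv2.imwrite(f"pics/{k}t.png",T["pixels"]);cv2.imwrite(f"pics/{k}s.png",S["pixels"])
def crop(im,x0,y0,w,h,f): return cv2.resize(im[max(y0,0):y0+h,max(x0,0):x0+w],None,fx=f,fy=f,interpolation=cv2.INTER_CUBIC)
a=crop(T["pixels"],*map(int,sys.argv[2].split(',')),160,120,2.5) if 0 else crop(T["pixels"],*map(int,sys.argv[2].split(',')),160,200,2.5)
b=crop(S["pixels"],*map(int,sys.argv[3].split(',')),160,200,2.5)
cv2.imwrite(f"pics/{k}.png",np.hstack([a,b]))
E
python3 -c "
from h import *
seq([(.6,-.338,.05,91)])"; python3 look.py g1 350,100 110,60
```

```text
t 5.57 pos [ 0.6003 -0.3364  0.139 ] psi 91.1 J [ 62.  49. -58.  86.  43.  69.  89.] F [-0.1 -0.8 -0.1] gap 0.0516
dp [ 0.89  -0.017 -0.002] rot [ 0.002 -0.002 -0.002]
```

View pics/g1.png

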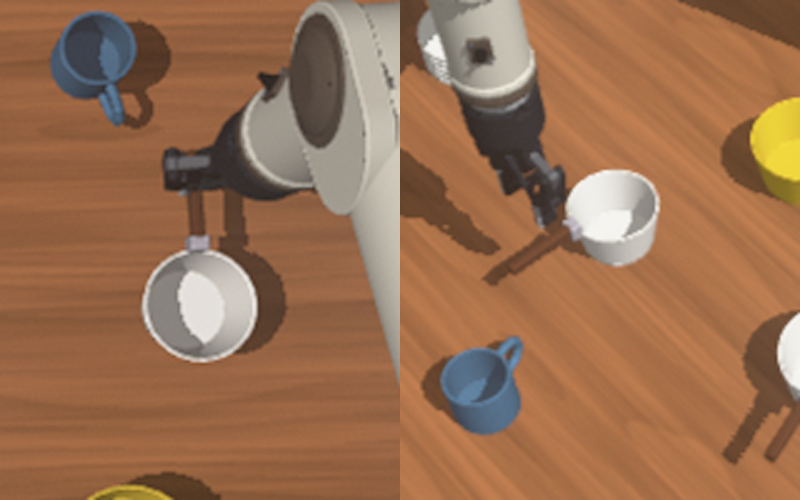

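The white medium pan's handle lies under the jaws (crop (195,200)), and the cup at (95,50) is clear. I'm descending and closing now.

>>> play_rows(dp=[[0.12, -0.01, 0], [0.24, -0.02, 0], [0.36, -0.02, 0], [0.48, -0.02, 0], [0.6, -0.02, 0], [0.7, -0.02, 0], [0.78, -0.02, 0], [0.85, -0.02, 0], [0.89, -0.02, 0], [0.89, -0.02, 0]], delta_rot=[[0, 0, 0], [0, 0, 0], [0, 0, 0], [0, 0, 0], [0, 0, 0], [0, 0, 0], [0, 0, 0], [0, 0, 0], [0, 0, 0], [0, 0, 0]], grip=[-0.2, -0.2, -0.2, -0.2, -0.2, -0.2, -0.2, -0.2, -0.2, -0.2])

```text
time_s: 6.5
eef_pos: [0.5996, -0.3399, 0.0501]
ee_rot: [148.0, 89.9, 148.9]
ft_force: [-0.4, 0.1, 0.2]
finger_gap: 0.0514
```

>>> play_rows(dp=[[0, 0, 0], [0, 0, 0], [0, 0, 0], [0, 0, 0], [0, 0, 0], [0, 0, 0], [0, 0, 0], [0, 0, 0], [0, 0, 0], [0, 0, 0]], delta_rot=[[0, 0, 0], [0, 0, 0], [0, 0, 0], [0, 0, 0], [0, 0, 0], [0, 0, 0], [0, 0, 0], [0, 0, 0], [0, 0, 0], [0, 0, 0]], grip=[0.1, 0.3, 0.5, 0.7, 1, 1, 1, 1, 1, 1])

```text
time_s: 7.33
eef_pos: [0.6001, -0.3399, 0.0506]
ee_rot: [126.1, 89.9, 127.0]
ft_force: [0.7, 1.1, 5.3]
finger_gap: 0.011
```

```bash
python3 -c "
from h import *
seq([(.6,-.338,.15,91)])"
```

```text
t 7.33 pos [ 0.6001 -0.3399  0.0506] psi 91.0 J [ 61.  55. -54.  88.  48.  62.  86.] F [0.7 1.1 5.3] gap 0.011
dp [-0.994  0.02  -0.001] rot [-0.    -0.001 -0.001]
```

>>> play_rows(dp=[[-0.03, 0, 0], [-0.08, 0, 0], [-0.15, 0, 0], [-0.25, 0, 0], [-0.38, 0, 0], [-0.52, 0, 0], [-0.67, 0, 0], [-0.8, 0, 0], [-0.92, 0, 0], [-1.0, 0, 0]], delta_rot=[[0, 0, 0], [0, 0, 0], [0, 0, 0], [0, 0, 0], [0, 0, 0], [0, 0, 0], [0, 0, 0], [0, 0, 0], [0, 0, 0], [0, 0, 0]], grip=[1, 1, 1, 1, 1, 1, 1, 1, 1, 1])

```text
time_s: 8.17
eef_pos: [0.6009, -0.3401, 0.1532]
ee_rot: [-14.6, 89.9, -13.6]
ft_force: [0.3, -0.0, -3.3]
finger_gap: 0.0108
```

```bash
python3 -c "
from h import *
h=np.radians(-41.4); c=np.array([.451,-.0265]); g=c+.1*np.array([np.cos(h),np.sin(h)]);print(g)
seq([(.585,-.26,.16,75),(.56,-.175,.16,61),(g[0],g[1],.16,48.6)])"; python3 look.py l1 350,100 110,60
```

```text
[ 0.52601111 -0.09263119]
t 8.17 pos [ 0.6009 -0.3401  0.1532] psi 91.0 J [ 63.  49. -58.  86.  43.  70.  89.] F [ 0.3 -0.  -3.3] gap 0.0108
dp [-0.069  0.804 -0.145] rot [0.266 0.001 0.   ]
dp [ 0.     0.756 -0.461] rot [0.233 0.    0.   ]
dp [ 0.     0.556 -0.697] rot [0.207 0.    0.   ]
```

View pics/l1.png

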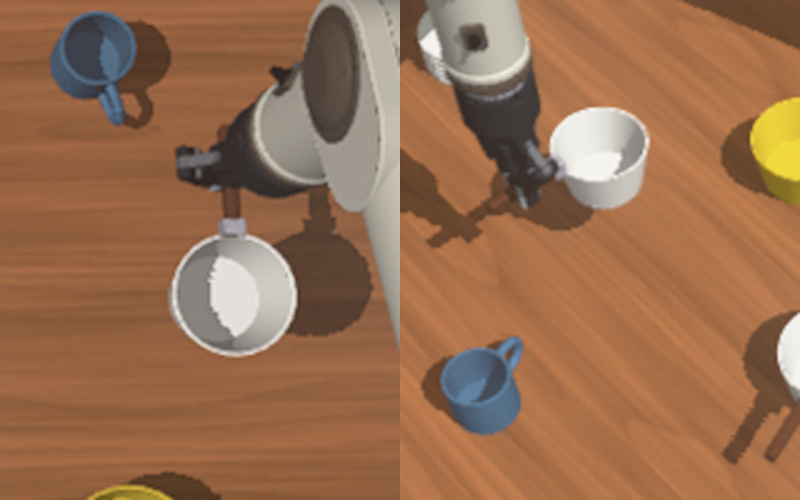

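The medium pan is held and raised, and its bowl looks level (crop (235,295)). I'm carrying it over the large pan.

>>> play_rows(dp=[[-0.01, 0.04, -0.01], [-0.02, 0.1, -0.02], [-0.03, 0.18, -0.03], [-0.04, 0.27, -0.05], [-0.05, 0.37, -0.07], [-0.06, 0.47, -0.09], [-0.07, 0.57, -0.11], [-0.07, 0.66, -0.13], [-0.07, 0.74, -0.14], [-0.07, 0.8, -0.145]], delta_rot=[[0.01, 0, 0], [0.03, 0, 0], [0.06, 0, 0], [0.09, 0, 0], [0.12, 0, 0], [0.15, 0, 0], [0.18, 0, 0], [0.21, 0, 0], [0.24, 0, 0], [0.266, 0, 0]], grip=[1, 1, 1, 1, 1, 1, 1, 1, 1, 1])

```text
time_s: 9.1
eef_pos: [0.5845, -0.259, 0.1589]
ee_rot: [28.0, 90.0, 12.9]
ft_force: [-0.0, 0.2, -2.3]
finger_gap: 0.0107
```

>>> play_rows(dp=[[0, 0.07, -0.05], [0, 0.15, -0.09], [0, 0.23, -0.14], [0, 0.31, -0.19], [0, 0.39, -0.24], [0, 0.47, -0.29], [0, 0.55, -0.34], [0, 0.63, -0.39], [0, 0.7, -0.43], [0, 0.76, -0.46]], delta_rot=[[0.02, 0, 0], [0.04, 0, 0], [0.07, 0, 0], [0.09, 0, 0], [0.12, 0, 0], [0.14, 0, 0], [0.17, 0, 0], [0.19, 0, 0], [0.21, 0, 0], [0.233, 0, 0]], grip=[1, 1, 1, 1, 1, 1, 1, 1, 1, 1])

```text
time_s: 9.93
eef_pos: [0.5587, -0.1726, 0.1581]
ee_rot: [-173.8, 89.9, 157.1]
ft_force: [0.6, -0.2, -3.0]
finger_gap: 0.0109
```

```bash
python3 -c "
from h import *
seq([(.526,-.0926,.16,48.6)])"
```

```text
t 9.93 pos [ 0.5587 -0.1726  0.1581] psi 60.9 J [ 55.  37. -56. 102.  35.  61.  48.] F [ 0.6 -0.2 -3. ] gap 0.0109
dp [-0.018  0.54  -0.674] rot [ 0.206 -0.001  0.   ]
```

>>> play_rows(dp=[[0, 0.05, -0.06], [0, 0.11, -0.14], [0, 0.17, -0.22], [0, 0.24, -0.3], [-0.01, 0.31, -0.38], [-0.01, 0.38, -0.46], [-0.02, 0.44, -0.54], [-0.02, 0.49, -0.61], [-0.02, 0.53, -0.66], [-0.02, 0.54, -0.675]], delta_rot=[[0.02, 0, 0], [0.04, 0, 0], [0.06, 0, 0], [0.08, 0, 0], [0.1, 0, 0], [0.12, 0, 0], [0.14, 0, 0], [0.16, 0, 0], [0.19, 0, 0], [0.206, 0, 0]], grip=[1, 1, 1, 1, 1, 1, 1, 1, 1, 1])

```text
time_s: 10.77
eef_pos: [0.5247, -0.091, 0.1597]
ee_rot: [-155.1, 89.8, 163.5]
ft_force: [0.3, 0.2, -2.9]
finger_gap: 0.0111
```

```bash
cat >> h.py <<'E'
def psil(c,n,x,y,z,yaw,tilt,bowl=False):
    """silhouette contour of pan whose handle grip point (100mm,69mm) is at x,y,z; tilt>0: bowl end sags"""
    rb,rt,a,b=DIM[n]; t=np.linspace(0,2*np.pi,48,endpoint=False); cs=np.c_[np.cos(t),np.sin(t)]
    P=np.r_[np.c_[cs*rb,0*t],np.c_[cs*rt,0*t+.06]]-[.1,0,.069]
    return [proj(c,R.from_euler('zy',[yaw,-tilt]).as_matrix()@p+[x,y,z]) for p in P]
def hold(n,box,side=None):
    """fit bowl of the held pan: bowl silhouette vs network mask, yaw and grip point from the arm"""
    o=get_obs(); M=ori(o["ee_rot"]); yaw=np.arctan2(M[1,1],M[0,1])-np.pi/2; g=np.array(o["eef_pos"])-.019*M[:,0]
    cs=[];ms=[]
    for nm in("top","scene"):
        c=read_camera(nm); e=proj(c,g-.1*np.r_[np.cos(yaw),np.sin(yaw),.3])
        L=[m for m in masks_of(c,n+"_pan_mid") if np.hypot(*(np.array(m["at"])-e))<25]
        print(nm,"expected",e.round(0),[(np.round(m["at"]),round(m["confidence"],2),m["region"].sum()) for m in L])
        if L: cs.append(c);ms.append(cv2.morphologyEx(L[0]["region"].astype(np.uint8),cv2.MORPH_OPEN,np.ones((13,13),np.uint8)).astype(float))
    def S(c,p):
        A=np.zeros((1680,2240),np.uint8); q=np.array(psil(c,n,g[0]+p[0],g[1]+p[1],g[2]+p[2],yaw+p[4],p[3])).astype(np.float32)
        cv2.fillConvexPoly(A,np.round(cv2.convexHull(q)*4+1.5).astype(np.int32),255); return cv2.resize(A,(560,420),interpolation=cv2.INTER_AREA)/255.
    f=lambda p:-np.mean([2*np.minimum(s,m).sum()/(s.sum()+m.sum()) for s,m in((S(c,p),m) for c,m in zip(cs,ms))])+20*((p[0]**2+p[1]**2+p[2]**2)+ .01*p[4]**2)
    p0=np.zeros(5); r=minimize(f,p0,method='Nelder-Mead',options=dict(initial_simplex=np.vstack([p0,np.diag([.004,.004,.004,.08,.05])]),maxiter=250))
    p=r.x; B=R.from_euler('zy',[yaw+p[4],-p[3]]).as_matrix()@np.array([-.1,0,-.069])+g+p[:3]
    print("d",(p[:3]*1000).round(1),"mm tilt",np.degrees(p[3]).round(1),"dyaw",np.degrees(p[4]).round(1),"underside centre",B.round(4),"score",-round(r.fun,3),"expected centre",(g-.1*np.r_[np.cos(yaw),np.sin(yaw),.69]).round(4))
    out=[]
    for c in cs:
        im=c["pixels"].copy(); cn,_=cv2.findContours((S(c,p)>.5).astype(np.uint8),0,1); cv2.drawContours(im,cn,-1,(0,255,0),1)
        e=proj(c,B).astype(int); out.append(cv2.resize(im[max(e[1]-100,0):,max(e[0]-80,0):][:200,:160],(400,500),interpolation=cv2.INTER_CUBIC))
    cv2.imwrite(box,np.hstack(out))
E
python3 -c "
from h import *
seq([(.526,-.0926,.16,48.6)]); hold('medium','pics/h1.png')"
```

```text
t 10.77 pos [ 0.5247 -0.091   0.1597] psi 48.6 J [ 51.  31. -56. 109.  30.  57.  30.] F [ 0.3  0.2 -2.9] gap 0.0111
dp [-0.003 -0.003  0.02 ] rot [-0.    -0.003  0.001]
top expected [293. 247.] [(array([294., 246.]), 0.74, np.int64(2040))]
scene expected [287. 181.] [(array([286., 176.]), 0.59, np.int64(1580))]
d [ 1.6 -1.1  0.3] mm tilt 0.6 dyaw 0.5 underside centre [ 0.4514 -0.0266  0.1092] score 0.965 expected centre [ 0.4497 -0.0249  0.1097]
```

View pics/h1.png

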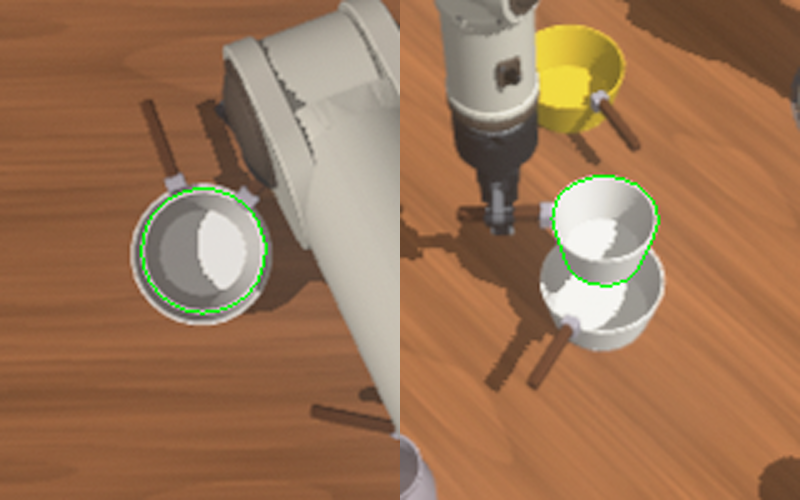

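The fit puts the medium pan at (451.4,-26.6) mm and the large one at (450.8,-26.4), with 0.6° of tilt. I'm lowering it slowly.

>>> play_rows(dp=[[0.04, 0, 0], [0.12, 0, 0], [0.22, 0, 0], [0.33, 0, 0], [0.44, 0, 0], [0.55, 0, 0], [0.66, 0, 0], [0.77, 0, 0], [0.87, 0, 0], [0.93, 0, 0]], delta_rot=[[0, 0, 0], [0, 0, 0], [0, 0, 0], [0, 0, 0], [0, 0, 0], [0, 0, 0], [0, 0, 0], [0, 0, 0], [0, 0, 0], [0, 0, 0]], grip=[1, 1, 1, 1, 1, 1, 1, 1, 1, 1])

```text
time_s: 11.8
eef_pos: [0.525, -0.093, 0.0653]
ee_rot: [-148.9, 89.8, 169.7]
ft_force: [0.3, -0.3, -2.6]
finger_gap: 0.0104
```

```bash
python3 -c "
from h import *
seq([(.5247,-.091,.0565,48.6)])"
```

```text
t 11.8 pos [ 0.525  -0.093   0.0653] psi 48.6 J [ 45.  38. -49. 112.  39.  48.  23.] F [ 0.3 -0.3 -2.6] gap 0.0104
dp [ 0.088  0.013 -0.015] rot [-0.    -0.003  0.002]
```

>>> play_rows(dp=[[0.01, 0, 0], [0.02, 0.01, -0.01], [0.03, 0.01, -0.01], [0.04, 0.01, -0.01], [0.05, 0.01, -0.01], [0.06, 0.01, -0.01], [0.07, 0.01, -0.01], [0.08, 0.01, -0.01], [0.085, 0.01, -0.01], [0.085, 0.01, -0.01]], delta_rot=[[0, 0, 0], [0, 0, 0], [0, 0, 0], [0, 0, 0], [0, 0, 0], [0, 0, 0], [0, 0, 0], [0, 0, 0], [0, 0, 0], [0, 0, 0]], grip=[1, 1, 1, 1, 1, 1, 1, 1, 1, 1])

```text
time_s: 12.63
eef_pos: [0.5247, -0.0916, 0.0567]
ee_rot: [-148.5, 89.8, 170.1]
ft_force: [-0.0, -0.7, -3.5]
finger_gap: 0.011
```

>>> play_rows(dp=[[0.002, 0, 0], [0.004, 0, 0], [0.006, 0, 0], [0.008, 0, 0], [0.01, 0, 0], [0.01, 0, 0], [0.01, 0, 0], [0.01, 0, 0], [0.01, 0, 0], [0.01, 0, 0]], delta_rot=[[0, 0, 0], [0, 0, 0], [0, 0, 0], [0, 0, 0], [0, 0, 0], [0, 0, 0], [0, 0, 0], [0, 0, 0], [0, 0, 0], [0, 0, 0]], grip=[1, 1, 1, 1, 1, 1, 1, 1, 1, 1])

```text
time_s: 13.47
eef_pos: [0.5248, -0.0916, 0.0557]
ee_rot: [-147.8, 89.8, 170.8]
ft_force: [-0.2, -0.5, -1.5]
finger_gap: 0.0107
```

>>> play_rows(dp=[[0.001, 0, 0], [0.002, 0, 0], [0.003, 0, 0], [0.004, 0, 0], [0.005, 0, 0], [0.006, 0, 0], [0.006, 0, 0], [0.006, 0, 0], [0.006, 0, 0], [0.006, 0, 0]], delta_rot=[[0, 0, 0], [0, 0, 0], [0, 0, 0], [0, 0, 0], [0, 0, 0], [0, 0, 0], [0, 0, 0], [0, 0, 0], [0, 0, 0], [0, 0, 0]], grip=[1, 1, 1, 1, 1, 1, 1, 1, 1, 1])

```text
time_s: 14.3
eef_pos: [0.5249, -0.0916, 0.0552]
ee_rot: [-148.5, 89.8, 170.1]
ft_force: [0.6, -1.2, -1.3]
finger_gap: 0.011
```

```bash
python3 -c "
from h import *
for i in range(3): seq([]) or read_camera('top')"
```

```text
t 14.3 pos [ 0.5249 -0.0916  0.0552] psi 48.6 J [ 44.  39. -48. 112.  40.  47.  23.] F [ 0.6 -1.2 -1.3] gap 0.011
t 14.35 pos [ 0.5249 -0.0916  0.0552] psi 48.6 J [ 44.  39. -48. 112.  40.  47.  23.] F [ 1.2 -1.3 -1. ] gap 0.0109
t 14.4 pos [ 0.5249 -0.0916  0.0552] psi 48.6 J [ 44.  39. -48. 112.  40.  47.  23.] F [ 1.3 -0.7 -0.4] gap 0.0109
```

>>> play_rows(dp=[[0.001, 0, 0], [0.002, 0, 0], [0.003, 0, 0], [0.004, 0, 0], [0.005, 0, 0], [0.006, 0, 0], [0.006, 0, 0], [0.006, 0, 0], [0.006, 0, 0], [0.006, 0, 0]], delta_rot=[[0, 0, 0], [0, 0, 0], [0, 0, 0], [0, 0, 0], [0, 0, 0], [0, 0, 0], [0, 0, 0], [0, 0, 0], [0, 0, 0], [0, 0, 0]], grip=[1, 1, 1, 1, 1, 1, 1, 1, 1, 1])

```text
time_s: 15.28
eef_pos: [0.525, -0.0918, 0.0547]
ee_rot: [-143.8, 89.8, 174.8]
ft_force: [-0.6, -2.1, 2.7]
finger_gap: 0.0108
```

```bash
python3 -c "
from h import *
for i in range(3): seq([]) or read_camera('top')"
```

```text
t 15.28 pos [ 0.525  -0.0918  0.0547] psi 48.6 J [ 44.  39. -48. 112.  40.  47.  23.] F [-0.6 -2.1  2.7] gap 0.0108
t 15.33 pos [ 0.525  -0.0918  0.0547] psi 48.6 J [ 44.  39. -48. 112.  40.  47.  23.] F [ 0.1 -1.9  3.3] gap 0.0106
t 15.38 pos [ 0.525  -0.0918  0.0547] psi 48.6 J [ 44.  39. -48. 112.  40.  47.  23.] F [ 1.  -2.7  3.3] gap 0.0107
```

Force has swung from -3 N to +3 N, so the pan is seated. I'm releasing gently and rising.

>>> play_rows(dp=[[0, 0, 0], [0, 0, 0], [0, 0, 0], [0, 0, 0], [0, 0, 0], [0, 0, 0], [0, 0, 0], [0, 0, 0], [0, 0, 0], [0, 0, 0]], delta_rot=[[0, 0, 0], [0, 0, 0], [0, 0, 0], [0, 0, 0], [0, 0, 0], [0, 0, 0], [0, 0, 0], [0, 0, 0], [0, 0, 0], [0, 0, 0]], grip=[0.7, 0.6, 0.5, 0.4, 0.3, 0.2, 0.1, 0, -0.1, -0.2])

```text
time_s: 16.27
eef_pos: [0.5251, -0.0918, 0.0547]
ee_rot: [-143.0, 89.8, 175.5]
ft_force: [0.1, 1.3, 1.4]
finger_gap: 0.0512
```

>>> play_rows(dp=[[-0.03, 0, 0], [-0.1, 0, 0], [-0.2, 0, 0], [-0.3, 0, 0], [-0.42, 0, 0], [-0.55, 0, 0], [-0.68, 0, 0], [-0.8, 0, 0], [-0.92, 0, 0], [-1.0, 0, 0]], delta_rot=[[0, 0, 0], [0, 0, 0], [0, 0, 0], [0, 0, 0], [0, 0, 0], [0, 0, 0], [0, 0, 0], [0, 0, 0], [0, 0, 0], [0, 0, 0]], grip=[-0.2, -0.2, -0.2, -0.2, -0.2, -0.2, -0.2, -0.2, -0.2, -0.2])

```text
time_s: 17.1
eef_pos: [0.526, -0.0919, 0.1567]
ee_rot: [-123.3, 89.9, -164.7]
ft_force: [0.2, -0.3, -0.2]
finger_gap: 0.0512
```

```bash
python3 -c "
from h import *
h=np.radians(-4.1);g=np.array([.4477,.3098])+.1*np.array([np.cos(h),np.sin(h)]);print(g)
seq([(.53,.01,.2,58),(.535,.11,.2,70),(.54,.21,.2,80),(g[0],g[1],.15,85.9),(g[0],g[1],.05,85.9)])"; python3 look.py p1 220,160 210,110
```

```text
[0.54744408 0.30265026]
t 17.1 pos [ 0.526  -0.0919  0.1567] psi 48.6 J [ 50.  31. -56. 109.  31.  57.  29.] F [ 0.2 -0.3 -0.2] gap 0.0512
dp [-0.434  0.79  -0.644] rot [-0.157 -0.001  0.001]
dp [ 0.     0.875 -0.488] rot [-0.2  0.   0. ]
dp [ 0.     0.957 -0.295] rot [-0.167  0.     0.   ]
dp [ 0.5    0.925 -0.088] rot [-0.098  0.     0.   ]
dp [1. 0. 0.] rot [0. 0. 0.]
```

View pics/p1.png

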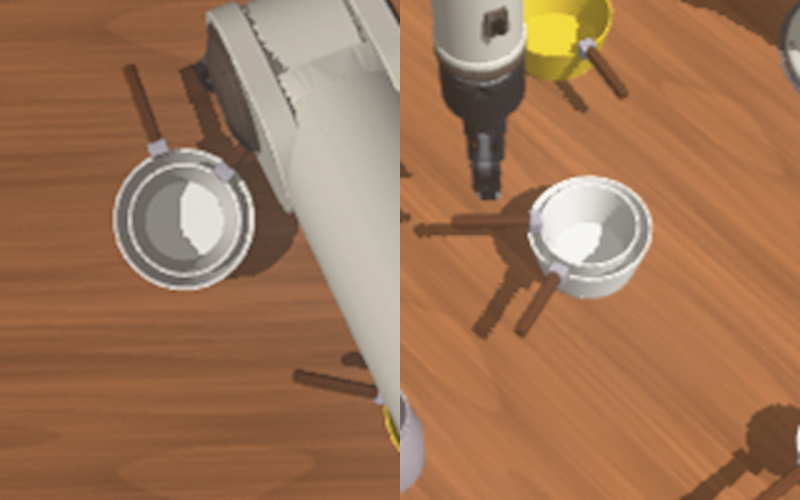

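The medium pan is nested and level in the large one, with its handle fanned clockwise (crop (185,218)). Next is the small pan.

>>> play_rows(dp=[[-0.05, 0.09, -0.07], [-0.1, 0.18, -0.14], [-0.15, 0.27, -0.22], [-0.2, 0.36, -0.3], [-0.25, 0.45, -0.37], [-0.3, 0.54, -0.44], [-0.35, 0.63, -0.51], [-0.4, 0.71, -0.58], [-0.43, 0.79, -0.64], [-0.43, 0.79, -0.64]], delta_rot=[[-0.02, 0, 0], [-0.04, 0, 0], [-0.06, 0, 0], [-0.08, 0, 0], [-0.1, 0, 0], [-0.12, 0, 0], [-0.14, 0, 0], [-0.15, 0, 0], [-0.157, 0, 0], [-0.157, 0, 0]], grip=[-0.2, -0.2, -0.2, -0.2, -0.2, -0.2, -0.2, -0.2, -0.2, -0.2])

```text
time_s: 18.03
eef_pos: [0.5312, 0.0127, 0.2005]
ee_rot: [50.8, 89.9, 19.0]
ft_force: [-0.8, 0.8, 0.7]
finger_gap: 0.0512
```

>>> play_rows(dp=[[0, 0.1, -0.05], [0, 0.2, -0.1], [0, 0.3, -0.15], [0, 0.4, -0.2], [0, 0.5, -0.25], [0, 0.6, -0.3], [0, 0.7, -0.35], [0, 0.8, -0.42], [0, 0.875, -0.49], [0, 0.875, -0.49]], delta_rot=[[-0.02, 0, 0], [-0.04, 0, 0], [-0.06, 0, 0], [-0.08, 0, 0], [-0.1, 0, 0], [-0.12, 0, 0], [-0.14, 0, 0], [-0.17, 0, 0], [-0.2, 0, 0], [-0.2, 0, 0]], grip=[-0.2, -0.2, -0.2, -0.2, -0.2, -0.2, -0.2, -0.2, -0.2, -0.2])

```text
time_s: 18.87
eef_pos: [0.5348, 0.1163, 0.2008]
ee_rot: [74.7, 89.8, 55.2]
ft_force: [0.3, 0.3, -0.5]
finger_gap: 0.0515
```

```bash
python3 -c "
from h import *
seq([(.54,.21,.2,80),(.5475,.3027,.14,85.9),(.5475,.3027,.05,85.9)])"
```

```text
t 18.87 pos [0.5348 0.1163 0.2008] psi 70.6 J [ 33.  32. -63. 105.  32.  63.  29.] F [ 0.3  0.3 -0.5] gap 0.0515
dp [ 0.01   0.901 -0.263] rot [-0.157  0.001 -0.002]
dp [ 0.6    0.926 -0.087] rot [-0.098  0.     0.   ]
dp [0.9 0.  0. ] rot [0. 0. 0.]
```

>>> play_rows(dp=[[0, 0.1, -0.03], [0, 0.2, -0.06], [0, 0.3, -0.09], [0, 0.4, -0.12], [0, 0.5, -0.15], [0, 0.6, -0.18], [0, 0.7, -0.21], [0, 0.8, -0.24], [0.01, 0.9, -0.26], [0.01, 0.9, -0.26]], delta_rot=[[-0.02, 0, 0], [-0.04, 0, 0], [-0.06, 0, 0], [-0.08, 0, 0], [-0.1, 0, 0], [-0.12, 0, 0], [-0.14, 0, 0], [-0.15, 0, 0], [-0.157, 0, 0], [-0.157, 0, 0]], grip=[-0.2, -0.2, -0.2, -0.2, -0.2, -0.2, -0.2, -0.2, -0.2, -0.2])

```text
time_s: 19.7
eef_pos: [0.5399, 0.2128, 0.2002]
ee_rot: [76.7, 89.7, 66.9]
ft_force: [-0.6, 0.4, 0.0]
finger_gap: 0.0519
```

>>> play_rows(dp=[[0.06, 0.12, -0.01], [0.12, 0.24, -0.02], [0.18, 0.36, -0.03], [0.25, 0.48, -0.04], [0.32, 0.6, -0.05], [0.4, 0.72, -0.06], [0.5, 0.84, -0.07], [0.6, 0.92, -0.09], [0.6, 0.92, -0.09], [0.6, 0.92, -0.09]], delta_rot=[[-0.01, 0, 0], [-0.02, 0, 0], [-0.03, 0, 0], [-0.05, 0, 0], [-0.06, 0, 0], [-0.08, 0, 0], [-0.1, 0, 0], [-0.1, 0, 0], [-0.1, 0, 0], [-0.1, 0, 0]], grip=[-0.2, -0.2, -0.2, -0.2, -0.2, -0.2, -0.2, -0.2, -0.2, -0.2])

```text
time_s: 20.53
eef_pos: [0.5462, 0.3051, 0.1399]
ee_rot: [89.4, 89.8, 85.6]
ft_force: [0.5, -0.8, 0.7]
finger_gap: 0.051
```

```bash
python3 -c "
from h import *
seq([(.5475,.3027,.05,85.9)])"; python3 look.py g2 70,140 300,180
```

```text
t 20.53 pos [0.5462 0.3051 0.1399] psi 86.2 J [  8.  44. -59.  96.  41.  64.  24.] F [ 0.5 -0.8  0.7] gap 0.051
dp [ 0.899 -0.025  0.015] rot [ 0.005  0.    -0.003]
```

View pics/g2.png

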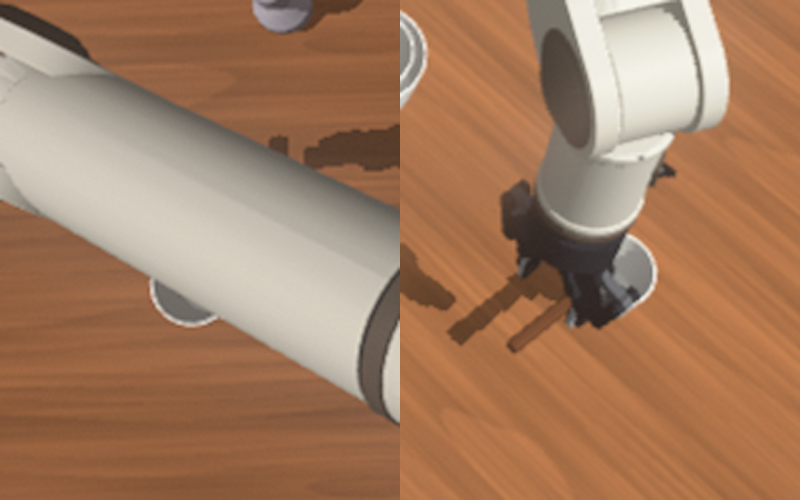

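The jaws straddle the white small pan's handle in the scene view (crop (545,325)). The arm hides it in the top view. I'm descending.

>>> play_rows(dp=[[0.12, -0.01, 0.01], [0.24, -0.02, 0.015], [0.36, -0.025, 0.015], [0.48, -0.025, 0.015], [0.6, -0.025, 0.015], [0.7, -0.025, 0.015], [0.78, -0.025, 0.015], [0.85, -0.025, 0.015], [0.895, -0.025, 0.015], [0.895, -0.025, 0.015]], delta_rot=[[0, 0, 0], [0, 0, 0], [0, 0, 0], [0, 0, 0], [0, 0, 0], [0, 0, 0], [0, 0, 0], [0, 0, 0], [0, 0, 0], [0, 0, 0]], grip=[-0.2, -0.2, -0.2, -0.2, -0.2, -0.2, -0.2, -0.2, -0.2, -0.2])

```text
time_s: 21.47
eef_pos: [0.5481, 0.302, 0.0502]
ee_rot: [80.2, 89.8, 76.3]
ft_force: [-0.3, -0.1, 0.4]
finger_gap: 0.0514
```

>>> play_rows(dp=[[0, 0, 0], [0, 0, 0], [0, 0, 0], [0, 0, 0], [0, 0, 0], [0, 0, 0], [0, 0, 0], [0, 0, 0], [0, 0, 0], [0, 0, 0]], delta_rot=[[0, 0, 0], [0, 0, 0], [0, 0, 0], [0, 0, 0], [0, 0, 0], [0, 0, 0], [0, 0, 0], [0, 0, 0], [0, 0, 0], [0, 0, 0]], grip=[0.1, 0.3, 0.5, 0.7, 1, 1, 1, 1, 1, 1])

```text
time_s: 22.3
eef_pos: [0.5487, 0.3022, 0.0506]
ee_rot: [67.6, 89.8, 63.7]
ft_force: [1.4, 0.1, 2.3]
finger_gap: 0.0106
```

>>> play_rows(dp=[[-0.03, 0, 0], [-0.08, 0, 0], [-0.15, 0, 0], [-0.25, 0, 0], [-0.38, 0, 0], [-0.52, 0, 0], [-0.67, 0, 0], [-0.8, 0, 0], [-0.92, 0, 0], [-1.0, 0, 0]], delta_rot=[[0, 0, 0], [0, 0, 0], [0, 0, 0], [0, 0, 0], [0, 0, 0], [0, 0, 0], [0, 0, 0], [0, 0, 0], [0, 0, 0], [0, 0, 0]], grip=[1, 1, 1, 1, 1, 1, 1, 1, 1, 1])

```text
time_s: 23.13
eef_pos: [0.5491, 0.3023, 0.1529]
ee_rot: [53.1, 89.7, 49.2]
ft_force: [0.3, 0.1, -1.5]
finger_gap: 0.0108
```

```bash
python3 -c "
from h import *
hold('small','pics/h2.png')
c=np.array([.4514,-.0266])
def w(cx,cy,h,z): return (cx+.1*np.cos(np.radians(h)),cy+.1*np.sin(np.radians(h)),z,h+90)
L=[w(.455,.26,-15,.165),w(.46,.20,-35,.165),w(.465,.13,-60,.165),w(.46,.05,-82,.165),w(c[0],c[1],-101,.165)]
print(np.round(L,3)); seq(L)"
```

```text
top expected [137. 252.] [(array([128., 263.]), 0.7, np.int64(445))]
scene expected [391. 272.] [(array([395., 274.]), 0.84, np.int64(672))]
d [ 1.4  2.8 -6.7] mm tilt -12.2 dyaw -0.8 underside centre [0.4384 0.3132 0.1188] score 0.286 expected centre [0.4492 0.309  0.1029]
[[ 5.52e-01  2.34e-01  1.65e-01  7.50e+01]
 [ 5.42e-01  1.43e-01  1.65e-01  5.50e+01]
 [ 5.15e-01  4.30e-02  1.65e-01  3.00e+01]
 [ 4.74e-01 -4.90e-02  1.65e-01  8.00e+00]
 [ 4.32e-01 -1.25e-01  1.65e-01 -1.10e+01]]
t 23.33 pos [0.5484 0.3015 0.1505] psi 86.1 J [  9.  43. -59.  96.  40.  65.  24.] F [ 0.3 -0.2 -2.4] gap 0.011
dp [-0.147 -0.67   0.077] rot [ 0.185  0.001 -0.003]
dp [ 0.    -0.909  0.143] rot [0.333 0.    0.   ]
dp [ 0.    -0.967  0.349] rot [0.417 0.    0.   ]
dp [ 0.    -0.818  0.595] rot [0.367 0.    0.   ]
dp [ 0.    -0.517  0.692] rot [0.317 0.    0.   ]
```

>>> play_rows(dp=[[-0.02, -0.04, 0.01], [-0.04, -0.1, 0.02], [-0.06, -0.17, 0.03], [-0.08, -0.24, 0.04], [-0.1, -0.32, 0.05], [-0.12, -0.4, 0.06], [-0.14, -0.48, 0.07], [-0.15, -0.56, 0.08], [-0.15, -0.62, 0.08], [-0.15, -0.67, 0.08]], delta_rot=[[0.01, 0, 0], [0.03, 0, 0], [0.05, 0, 0], [0.07, 0, 0], [0.09, 0, 0], [0.11, 0, 0], [0.13, 0, 0], [0.15, 0, 0], [0.17, 0, 0], [0.185, 0, 0]], grip=[1, 1, 1, 1, 1, 1, 1, 1, 1, 1])

```text
time_s: 24.17
eef_pos: [0.552, 0.2329, 0.1653]
ee_rot: [69.1, 89.8, 54.0]
ft_force: [0.3, 0.1, -1.7]
finger_gap: 0.011
```

>>> play_rows(dp=[[0, -0.08, 0.01], [0, -0.17, 0.02], [0, -0.26, 0.03], [0, -0.35, 0.045], [0, -0.45, 0.06], [0, -0.54, 0.075], [0, -0.64, 0.09], [0, -0.73, 0.11], [0, -0.82, 0.13], [0, -0.91, 0.14]], delta_rot=[[0.03, 0, 0], [0.06, 0, 0], [0.09, 0, 0], [0.12, 0, 0], [0.16, 0, 0], [0.19, 0, 0], [0.23, 0, 0], [0.26, 0, 0], [0.3, 0, 0], [0.333, 0, 0]], grip=[1, 1, 1, 1, 1, 1, 1, 1, 1, 1])

```text
time_s: 25.0
eef_pos: [0.5419, 0.1403, 0.1651]
ee_rot: [86.2, 89.8, 50.8]
ft_force: [-0.1, -0.7, -1.8]
finger_gap: 0.0108
```

```bash
python3 -c "
from h import *
c=np.array([.4514,-.0266])
def w(cx,cy,h,z): return (cx+.1*np.cos(np.radians(h)),cy+.1*np.sin(np.radians(h)),z,h+90)
L=[w(.465,.13,-60,.165),w(.46,.05,-82,.165),w(c[0],c[1],-101,.165)]
seq(L)"
```

```text
t 25.0 pos [0.5419 0.1403 0.1651] psi 54.6 J [ 25.  33. -56. 105.  32.  59.  11.] F [-0.1 -0.7 -1.8] gap 0.0108
dp [-0.002 -0.946  0.342] rot [ 0.41  -0.    -0.003]
dp [ 0.    -0.818  0.595] rot [0.367 0.    0.   ]
dp [ 0.    -0.517  0.692] rot [0.317 0.    0.   ]
```

>>> play_rows(dp=[[0, -0.09, 0.03], [0, -0.18, 0.06], [0, -0.28, 0.1], [0, -0.37, 0.13], [0, -0.47, 0.17], [0, -0.56, 0.2], [0, -0.66, 0.24], [0, -0.75, 0.27], [0, -0.85, 0.31], [0, -0.945, 0.34]], delta_rot=[[0.04, 0, 0], [0.08, 0, 0], [0.12, 0, 0], [0.16, 0, 0], [0.2, 0, 0], [0.24, 0, 0], [0.28, 0, 0], [0.32, 0, 0], [0.36, 0, 0], [0.41, 0, 0]], grip=[1, 1, 1, 1, 1, 1, 1, 1, 1, 1])

```text
time_s: 25.83
eef_pos: [0.5147, 0.0425, 0.1648]
ee_rot: [109.2, 89.8, 48.9]
ft_force: [-0.8, -0.0, -2.2]
finger_gap: 0.0109
```

>>> play_rows(dp=[[0, -0.08, 0.06], [0, -0.16, 0.12], [0, -0.24, 0.18], [0, -0.33, 0.24], [0, -0.41, 0.3], [0, -0.49, 0.36], [0, -0.57, 0.42], [0, -0.65, 0.48], [0, -0.74, 0.54], [0, -0.82, 0.595]], delta_rot=[[0.03, 0, 0], [0.07, 0, 0], [0.11, 0, 0], [0.15, 0, 0], [0.18, 0, 0], [0.22, 0, 0], [0.26, 0, 0], [0.3, 0, 0], [0.33, 0, 0], [0.367, 0, 0]], grip=[1, 1, 1, 1, 1, 1, 1, 1, 1, 1])

```text
time_s: 26.67
eef_pos: [0.4725, -0.0509, 0.1645]
ee_rot: [132.1, 89.8, 49.6]
ft_force: [1.1, 0.2, -2.3]
finger_gap: 0.0111
```

```bash
python3 -c "
from h import *
c=np.array([.4514,-.0266])
def w(cx,cy,h,z): return (cx+.1*np.cos(np.radians(h)),cy+.1*np.sin(np.radians(h)),z,h+90)
L=[w(c[0],c[1],-101,.165)]
print(L);seq(L)"
```

```text
[(np.float64(0.43231910046234556), np.float64(-0.1247627183447664), 0.165, -11)]
t 26.67 pos [ 0.4725 -0.0509  0.1645] psi 7.6 J [ 44.  20. -49. 116.  19.  51.  -7.] F [ 1.1  0.2 -2.3] gap 0.0111
dp [-0.008 -0.495  0.679] rot [ 0.309 -0.002 -0.002]
```

>>> play_rows(dp=[[0, -0.06, 0.09], [0, -0.12, 0.18], [0, -0.18, 0.26], [0, -0.24, 0.34], [0, -0.3, 0.42], [0, -0.36, 0.5], [0, -0.41, 0.57], [0, -0.45, 0.63], [-0.01, -0.48, 0.67], [-0.01, -0.495, 0.68]], delta_rot=[[0.03, 0, 0], [0.06, 0, 0], [0.1, 0, 0], [0.14, 0, 0], [0.18, 0, 0], [0.22, 0, 0], [0.25, 0, 0], [0.28, 0, 0], [0.3, 0, 0], [0.309, -0.002, -0.002]], grip=[1, 1, 1, 1, 1, 1, 1, 1, 1, 1])

```text
time_s: 27.5
eef_pos: [0.432, -0.1259, 0.1653]
ee_rot: [-78.0, 90.0, -179.2]
ft_force: [-0.1, -0.3, -1.7]
finger_gap: 0.0113
```

```bash
python3 -c "
from h import *
seq([(.4323,-.1248,.165,-11)]); hold('small','pics/h3.png')"
```

```text
t 27.5 pos [ 0.432  -0.1259  0.1653] psi -11.2 J [ 52.  16. -44. 120.  15.  50. -12.] F [-0.1 -0.3 -1.7] gap 0.0113
dp [ 0.003  0.001 -0.011] rot [-0.003  0.     0.   ]
top expected [294. 246.] [(array([297., 249.]), 0.65, np.int64(1209))]
scene expected [286. 179.] [(array([282., 176.]), 0.97, np.int64(1063))]
d [-0.2 -1.4 -0.4] mm tilt 3.0 dyaw 0.5 underside centre [ 0.4539 -0.029   0.116 ] score 0.949 expected centre [ 0.4514 -0.0277  0.1153]
```

View pics/h3.png

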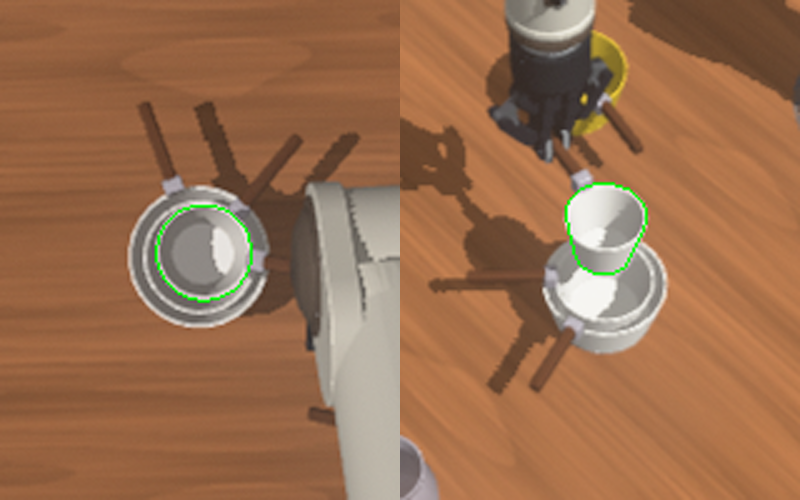

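```bash
sed -i "s/'zy'/'ZY'/" h.py; python3 - <<'E'
from h import *
hold('small','pics/h3b.png')
T=read_camera("top"); B=np.array([.4539,-.029,.116]); e=proj(T,B).astype(int); o=e-[80,100]
f=lambda x,y,z:at_z(T,o+np.array([x,y])/2.5,z)
for n,t,b,z in(("large",(145,104),(173,183),.07),("medium",(298,137),(240,206),.074)):
    d=(f(*t,z)-f(*b,z)); print(n,np.degrees(np.arctan2(d[1],d[0])).round(1))
# rim circles in top view: brightest rings on polar profile about large centre at rim height
im=cv2.cvtColor(T["pixels"],cv2.COLOR_BGR2GRAY)
cv2.imwrite("pics/rim.png",cv2.resize(im[205:295,245:345],None,fx=6,fy=6,interpolation=cv2.INTER_CUBIC))
E
```

```text
top expected [294. 246.] [(array([296., 247.]), 0.81, np.int64(1296))]
scene expected [286. 180.] [(array([282., 176.]), 0.57, np.int64(1108))]
d [ 0.  -0.8  2.5] mm tilt 2.1 dyaw -0.0 underside centre [ 0.4511 -0.0296  0.1141] score 0.963 expected centre [ 0.4516 -0.0262  0.1153]
large 17.7
medium -41.9
```

View pics/rim.png

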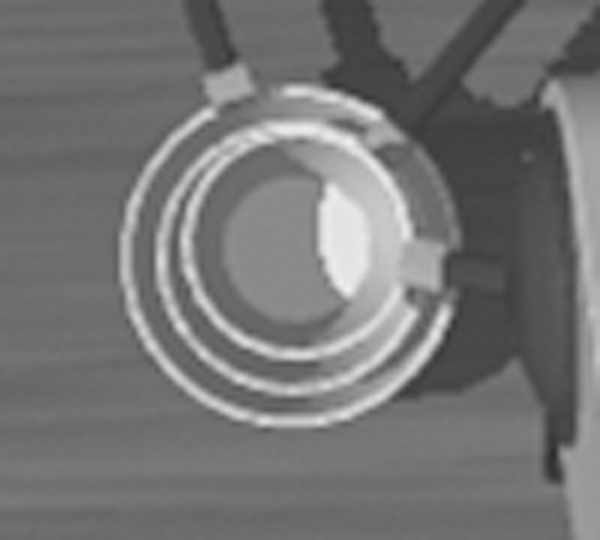

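```bash
python3 - <<'E'
from h import *
T=read_camera("top")
f=lambda x,y,z:at_z(T,np.array([245+(x+.5)/6-.5,205+(y+.5)/6-.5]),z).round(4)
print("L",f(290,259,.06),"M",f(291,257,.064),"S",f(296.5,244.5,.174)); seq([(.4323,-.1248,.165,-11)])
E
```

```text
L [ 0.4495 -0.026   0.06  ] M [ 0.4502 -0.0263  0.064 ] S [ 0.4514 -0.0267  0.174 ]
t 28.0 pos [ 0.4324 -0.1246  0.1652] psi -11.0 J [ 52.  16. -44. 120.  15.  50. -12.] F [ 0.1  0.1 -1.6] gap 0.011
dp [ 0.002 -0.001  0.002] rot [ 0.001 -0.     0.   ]
```

All three rims are concentric to about 1 mm: large (449.5,-26.0), medium (450.2,-26.3), small (451.4,-26.7) mm. I'm lowering the small pan.

>>> play_rows(dp=[[0.04, 0, 0], [0.12, 0, 0], [0.22, 0, 0], [0.33, 0, 0], [0.44, 0, 0], [0.55, 0, 0], [0.66, 0, 0], [0.77, 0, 0], [0.87, 0, 0], [0.93, 0, 0]], delta_rot=[[0, 0, 0], [0, 0, 0], [0, 0, 0], [0, 0, 0], [0, 0, 0], [0, 0, 0], [0, 0, 0], [0, 0, 0], [0, 0, 0], [0, 0, 0]], grip=[1, 1, 1, 1, 1, 1, 1, 1, 1, 1])

```text
time_s: 28.83
eef_pos: [0.4318, -0.1242, 0.0706]
ee_rot: [-119.7, 89.9, 139.3]
ft_force: [-0.2, -0.0, -2.1]
finger_gap: 0.0106
```

```bash
python3 -c "
from h import *
seq([(.4323,-.1248,.063,-11)])"
```

```text
t 28.83 pos [ 0.4318 -0.1242  0.0706] psi -10.9 J [ 45.  26. -38. 123.  25.  39. -21.] F [-0.2 -0.  -2.1] gap 0.0106
dp [0.076 0.006 0.005] rot [ 0.001 -0.001  0.002]
```

>>> play_rows(dp=[[0.01, 0, 0], [0.02, 0, 0], [0.03, 0.005, 0.005], [0.04, 0.005, 0.005], [0.05, 0.005, 0.005], [0.06, 0.005, 0.005], [0.06, 0.005, 0.005], [0.06, 0.005, 0.005], [0.06, 0.005, 0.005], [0.06, 0.005, 0.005]], delta_rot=[[0, 0, 0], [0, 0, 0], [0, 0, 0], [0, 0, 0], [0, 0, 0], [0, 0, 0], [0, 0, 0], [0, 0, 0], [0, 0, 0], [0, 0, 0]], grip=[1, 1, 1, 1, 1, 1, 1, 1, 1, 1])

```text
time_s: 29.67
eef_pos: [0.4322, -0.1248, 0.0647]
ee_rot: [-119.5, 89.9, 139.6]
ft_force: [1.5, 0.7, -1.5]
finger_gap: 0.0109
```

>>> play_rows(dp=[[0.004, 0, 0], [0.008, 0, 0], [0.012, 0, 0], [0.016, 0, 0], [0.02, 0, 0], [0.024, 0, 0], [0.028, 0, 0], [0.03, 0, 0], [0.03, 0, 0], [0.03, 0, 0]], delta_rot=[[0, 0, 0], [0, 0, 0], [0, 0, 0], [0, 0, 0], [0, 0, 0], [0, 0, 0], [0, 0, 0], [0, 0, 0], [0, 0, 0], [0, 0, 0]], grip=[1, 1, 1, 1, 1, 1, 1, 1, 1, 1])

```text
time_s: 30.5
eef_pos: [0.4322, -0.1248, 0.0617]
ee_rot: [-120.1, 89.9, 139.0]
ft_force: [0.8, 0.1, -1.7]
finger_gap: 0.0107
```

```bash
python3 -c "
from h import *
for i in range(2): seq([]) or read_camera('top')"
```

```text
t 30.5 pos [ 0.4322 -0.1248  0.0617] psi -10.9 J [ 44.  27. -37. 123.  26.  38. -22.] F [ 0.8  0.1 -1.7] gap 0.0107
t 30.55 pos [ 0.4322 -0.1248  0.0617] psi -11.0 J [ 44.  27. -37. 123.  26.  38. -22.] F [ 0.1 -0.3 -1.7] gap 0.0112
```

Not in contact yet; going on in small steps.

>>> play_rows(dp=[[0.003, 0, 0], [0.006, 0, 0], [0.009, 0, 0], [0.012, 0, 0], [0.015, 0, 0], [0.018, 0, 0], [0.02, 0, 0], [0.02, 0, 0], [0.02, 0, 0], [0.02, 0, 0]], delta_rot=[[0, 0, 0], [0, 0, 0], [0, 0, 0], [0, 0, 0], [0, 0, 0], [0, 0, 0], [0, 0, 0], [0, 0, 0], [0, 0, 0], [0, 0, 0]], grip=[1, 1, 1, 1, 1, 1, 1, 1, 1, 1])

```text
time_s: 31.43
eef_pos: [0.4322, -0.1248, 0.0597]
ee_rot: [-120.3, 89.9, 138.8]
ft_force: [-0.9, -0.4, -0.5]
finger_gap: 0.0108
```

>>> play_rows(dp=[[0.001, 0, 0], [0.002, 0, 0], [0.003, 0, 0], [0.004, 0, 0], [0.005, 0, 0], [0.006, 0, 0], [0.006, 0, 0], [0.006, 0, 0], [0.006, 0, 0], [0.006, 0, 0]], delta_rot=[[0, 0, 0], [0, 0, 0], [0, 0, 0], [0, 0, 0], [0, 0, 0], [0, 0, 0], [0, 0, 0], [0, 0, 0], [0, 0, 0], [0, 0, 0]], grip=[1, 1, 1, 1, 1, 1, 1, 1, 1, 1])

```text
time_s: 32.27
eef_pos: [0.4323, -0.1249, 0.0592]
ee_rot: [-119.8, 89.9, 139.3]
ft_force: [-0.5, -0.2, -0.5]
finger_gap: 0.011
```

```bash
python3 -c "
from h import *
for i in range(2): seq([]) or read_camera('top')"
```

```text
t 32.27 pos [ 0.4323 -0.1249  0.0592] psi -10.9 J [ 44.  27. -37. 124.  27.  37. -22.] F [-0.5 -0.2 -0.5] gap 0.011
t 32.32 pos [ 0.4323 -0.1249  0.0591] psi -11.0 J [ 44.  27. -37. 124.  27.  37. -22.] F [-0.9 -1.1 -0.9] gap 0.0108
```

>>> play_rows(dp=[[0.001, 0, 0], [0.002, 0, 0], [0.003, 0, 0], [0.004, 0, 0], [0.005, 0, 0], [0.006, 0, 0], [0.006, 0, 0], [0.006, 0, 0], [0.006, 0, 0], [0.006, 0, 0]], delta_rot=[[0, 0, 0], [0, 0, 0], [0, 0, 0], [0, 0, 0], [0, 0, 0], [0, 0, 0], [0, 0, 0], [0, 0, 0], [0, 0, 0], [0, 0, 0]], grip=[1, 1, 1, 1, 1, 1, 1, 1, 1, 1])

```text
time_s: 33.2
eef_pos: [0.4323, -0.1251, 0.0586]
ee_rot: [-114.0, 89.9, 145.0]
ft_force: [-0.6, -2.8, 2.5]
finger_gap: 0.0107
```

```bash
python3 -c "
from h import *
for i in range(2): seq([]) or read_camera('top')"
```

```text
t 33.2 pos [ 0.4323 -0.1251  0.0586] psi -11.0 J [ 44.  27. -37. 124.  27.  37. -23.] F [-0.6 -2.8  2.5] gap 0.0107
t 33.25 pos [ 0.4323 -0.125   0.0586] psi -11.0 J [ 44.  27. -37. 124.  27.  37. -23.] F [-1.5 -1.9  2.5] gap 0.0108
```

Seated: the force swung to +2.5 N at the expected height of 58.6 mm. I'm releasing, rising and backing off.

>>> play_rows(dp=[[0, 0, 0], [0, 0, 0], [0, 0, 0], [0, 0, 0], [0, 0, 0], [0, 0, 0], [0, 0, 0], [0, 0, 0], [0, 0, 0], [0, 0, 0]], delta_rot=[[0, 0, 0], [0, 0, 0], [0, 0, 0], [0, 0, 0], [0, 0, 0], [0, 0, 0], [0, 0, 0], [0, 0, 0], [0, 0, 0], [0, 0, 0]], grip=[0.7, 0.6, 0.5, 0.4, 0.3, 0.2, 0.1, 0, -0.1, -0.2])

```text
time_s: 34.13
eef_pos: [0.4323, -0.125, 0.0586]
ee_rot: [-116.9, 89.9, 142.2]
ft_force: [-0.3, -0.2, 0.0]
finger_gap: 0.051
```

>>> play_rows(dp=[[-0.03, 0, 0], [-0.1, 0, 0], [-0.2, 0, 0], [-0.3, 0, 0], [-0.42, 0, 0], [-0.55, 0, 0], [-0.68, 0, 0], [-0.8, 0, 0], [-0.92, 0, 0], [-1.0, 0, 0]], delta_rot=[[0, 0, 0], [0, 0, 0], [0, 0, 0], [0, 0, 0], [0, 0, 0], [0, 0, 0], [0, 0, 0], [0, 0, 0], [0, 0, 0], [0, 0, 0]], grip=[-0.2, -0.2, -0.2, -0.2, -0.2, -0.2, -0.2, -0.2, -0.2, -0.2])

```text
time_s: 34.97
eef_pos: [0.4331, -0.1253, 0.1605]
ee_rot: [93.0, 90.0, -8.0]
ft_force: [0.7, 0.5, -0.2]
finger_gap: 0.0513
```

>>> play_rows(dp=[[-0.05, 0, 0.08], [-0.1, 0, 0.17], [-0.15, 0, 0.27], [-0.2, 0, 0.38], [-0.25, 0, 0.5], [-0.3, 0, 0.62], [-0.35, 0, 0.75], [-0.4, 0, 0.87], [-0.4, 0, 0.95], [-0.4, 0, 0.95]], delta_rot=[[0, 0, 0], [0, 0, 0], [0, 0, 0], [0, 0, 0], [0, 0, 0], [0, 0, 0], [0, 0, 0], [0, 0, 0], [0, 0, 0], [0, 0, 0]], grip=[-0.2, -0.2, -0.2, -0.2, -0.2, -0.2, -0.2, -0.2, -0.2, -0.2])

```text
time_s: 35.8
eef_pos: [0.4146, -0.2205, 0.2008]
ee_rot: [49.4, 89.9, -51.7]
ft_force: [-0.5, -0.4, -0.4]
finger_gap: 0.051
```

```bash
python3 look.py fin 210,160 210,110; python3 -c "
from h import *
seq([])"
```

```text
t 35.9 pos [ 0.4148 -0.2182  0.2004] psi -11.0 J [ 62.  15. -43. 115.  12.  54.   2.] F [-0.7  0.5 -0.2] gap 0.0513
```

View pics/fin.png

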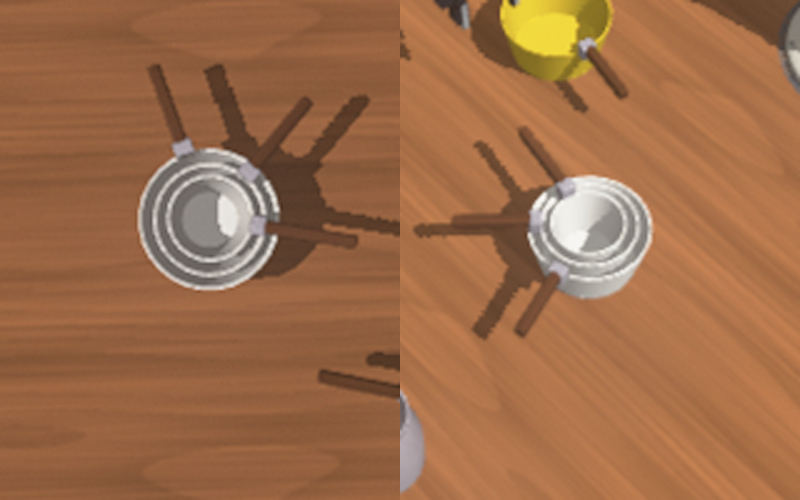

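All three pans are nested, with handles fanned at crop (155,70), (305,103) and (355,240). I'll check the angles and bystanders, then hand in.

```bash
python3 - <<'E'
from h import *
T=read_camera("top");S=read_camera("scene")
f=lambda x,y,z:at_z(T,np.array([210+x/2.5,160+y/2.5]),z)
for n,t,b,z in(("large",(155,68),(180,143),.07),("medium",(306,103),(252,168),.074),("small",(355,240),(265,228),.078)):
    d=f(*t,z)-f(*b,z); print(n,np.degrees(np.arctan2(d[1],d[0])).round(1))
for c,k,pts in((T,"top0",[(182,139),(277,117),(388,123)]),(S,"scene0",[(280,347),(200,287),(143,216),(272,122),(268,228)])):
    a=cv2.imread(f"pics/{k}.png")
    for x,y in pts:
        print(k,(x,y),"mean abs diff",np.abs(a[y-16:y+16,x-16:x+16].astype(int)-c["pixels"][y-16:y+16,x-16:x+16]).mean().round(1))
finish_job()
E
```

```text
large 16.6
medium -41.6
small -99.3
top0 (182, 139) mean abs diff 1.3
top0 (277, 117) mean abs diff 1.2
top0 (388, 123) mean abs diff 1.2
scene0 (280, 347) mean abs diff 5.0
scene0 (200, 287) mean abs diff 4.7
scene0 (143, 216) mean abs diff 3.9
scene0 (272, 122) mean abs diff 5.4
scene0 (268, 228) mean abs diff 9.5
the job is handed in; nothing more can be done
```

The three pans are nested and the job is handed in. I set the medium pan down inside the large white one, then the small pan inside the medium. Each was lowered until it took its own weight (about 3 N), then released, and the gripper backed off. The robot's clock read 35.9 s at the last check before handing in.

- **Handle fan:** the last top view puts the handles at about 17°, -42° and -99°. That is 58° from large to medium and 58° from medium to small, both clockwise.
- **Seating:** the final picture shows the pans level and nested. The gripper heights at touchdown (54.7 and 58.6 mm) match the expected 54.6 and 58.6 mm.
- **Other things on the bar:** comparing image patches with the first pictures, the tamper, jug and cup show no change in the top view (mean difference about 1.2 grey levels). The scene view differs a little more over those and the yellow pan (4 to 5 levels). I put that down to changed lighting and shadow from the arm, but did not trace it.
- **Checks that failed or disagreed:**
  - Fitting the small pan's pose just after lifting it failed because the arm hid it, so I repeated the fit above the nest.
  - My tilt model had an axis-order bug when I checked the medium pan. I fixed it before the small pan went in, but did not redo the medium check.
  - The corrected fit suggested about 2° of sag in the small pan, which did not show up when it touched down.

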